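# Seat the dicing insert and clamp it

## Robot

A 6-joint arm with a two-finger parallel gripper is mounted at the origin on a cart in front of the work surface, level with it; the furniture and walls round the work are solid. World frame = base frame: x ahead of the robot, y to its left, z up, the work surface at z = 0. Lengths are in m, angles in rad, forces in N, time in s.
With the tool pointing down it reaches from about 0.375 to 0.9 m from the base axis. Payload 3.1 kg.
Tool frame: the origin (TCP) lies at the very end of the fingers, on their centre line; the grasp point (between the pads) lies 19 mm behind it (tcp_to_grasp is the distance from the TCP to the grasp point, in m); z points along the fingers, y is the direction in which the jaws open and shut (so a half turn about z gives the same grasp; the last joint's range is limited). The gripper opens to 87 mm and grips with 3 to 60 N. Pads are 19 mm wide; open, the fingers measure 117 mm over their backs; the gripper's body (75 mm by 190 mm) begins 51 mm behind the grasp point.
Start: joints at [-1.329, 0.527, 1.433, -0, 1.181, -0.178], TCP at [0.255, -0.57, 0.223] pointing down, gripper open.
Joint ranges: [-3.08, 3.08], [-0.75, 2.2], [0.22, 2.44], [-1.43, 4.57], [0, 2.65], [-2.85, 2.85]. Speed limits (rad/s): [2.79, 2.79, 3.14, 3.14, 3.14, 3.14].

## Interface

Orientations are given as a unit quaternion [x, y, z, w].
In Python, from workcell import move_to, servo_line, set_joints, ungrasp, close, dwell, ik, state, read_camera, camera_info, PlanningError, finish_job, tcp_to_grasp gives the robot as it stands. Calls block until the motion is done:
- move_to(position, orientation): joint-space move of the TCP to a pose.
- servo_line(position, frame=None, max_speed=0.15, until_force=None): straight line of the TCP; frame=None keeps the orientation; max_speed is the mean speed in m/s. With until_force (N) it stops when the force on the tool has changed by that much, and returns True; else False.
- set_joints(angles): joint-space move.
- ungrasp() and close(force=None): open the fingers fully, or close them until they stop; force is the grip in N (None keeps the last).
- dwell(seconds).
- ik(position, orientation): joint angles nearest the present ones, or None.
- state(): the state.
- read_camera(name): name is "side" or "top" or "wrist"; returns the picture (480x640x3 uint8, blue, green, red); there is no depth.
- camera_info(name): a dict with "fx", "fy", "cx", "cy" (pixels), "k1" (the pictures are not rectified: a ray, as slopes to the right and down, at radius r is drawn at 1 + k1 r^2 times it, then the intrinsics apply), "T" (4x4, takes a point from camera to world coordinates). Camera axes: x right, y down, z forward; pixel columns grow to the right and rows downward; lengths in m; the calibration is good to about 2 mm. A picture is of the moment at which its call begins: read the wrist's pose just before it. camera_info takes no time and is no camera call; for the wrist camera it gives the pose at the moment of the call.
A pose or a line that the arm cannot do raises PlanningError and nothing moves.
- finish_job(): hands the job in, once; it reports no verdict.
The state is a dict: "t": time; "joint_positions": joint angles; "joint_vel": joint speeds; "joint_efforts": joint torques, N m; "ee_pos": TCP position; "tool_rot": TCP orientation; "ft_force": force on the tool from outside, world axes, zero at the start; "ft_torque": the same for the moment, N m; "grip_width": finger opening in m.
Only numpy, scipy, OpenCV 4.12 (cv2) and the standard library are available. Lean on these libraries where they do the work, as an engineer would, in place of code of your own. Each camera call takes 0.05 s, during which the arm holds its last target.

## Task

Get the vegetable cutter ready: put the loose dicing insert into the pocket of the cutter base and press it down past the two spring catches, until you feel it bottom solidly; hold it there for a moment with a firm but careful push of about 20 N. Only once it sits fully down, swing the hinged clamp over it, press the clamp gently onto the insert, and let go. Leave everything else on the table where it stands.

Things in the scene. Friction and masses are not known exactly. Their poses are not given: they have to be found in the camera images.
- dicing_insert: Loose grey plastic frame, 0.15 to 0.3 kg: 64 (its x) x 84 (its y) x 30 mm high, steel blade grid inside; a lug (26 mm along x, 5 mm high) at each y end makes it 104 mm long at the bottom; a grip rib stands on top. Origin: centre of the underside, z up. Fits either way round (half turn). Starts right way up on the table, left of the base.
- insert_grip (a point): Middle of the insert's grip rib, 43 mm above its underside. The rib is 48 mm long along the insert's x, 12 mm thick in y, from 30 to 56 mm above the underside: pinch it across y from above.
- cutter_base: White base fixed to the table, about 102 (x) x 146 (y) mm. Origin: centre of the pocket's outline, on the table; x points to the clamp's hinge, z up. The open pocket, centred on the origin, is 67 (x) x 106.4 (y) mm: 1.5 and 1.2 mm play each side of the insert, same axes. Its walls are 39 mm high with sloped lead-in tops. More than 35 N between insert and base damages it.
- seat (a point): Centre of the pocket floor, 10 mm above the base's origin; axes of the base. Two firm rubber rests on the floor carry the insert: they stand 0 to 8 mm above it, differently each time and not measured, so the true bottom can only be felt. The seated insert's underside is 0 to 8 mm above this point.
- catch_left (a point): Centre of the round steel nose (12 mm thick) of the sprung catch in the base's +y end wall (its twin is opposite, 112 mm away in -y), 18.5 mm above the pocket floor. The pair stops the insert with its underside about 23 mm above the floor: a false stop. Pushing it down past both takes roughly 10 to 25 N, then it gives suddenly. If only one end gives, the insert is left tilted.
- clamp (a joint): Hinge angle of the steel clamp, rad: 0 = lying level over the pocket, grows as it opens up and away to the base's +x; starts at 1.95 to 2.2 (leaning back past upright), range 0 to 2.3. The hinge is stiff (0.25 N m) and stays where it is left. On a seated insert the clamp comes to lie at about 0 to 0.11 rad; on an unseated one it stops at about 0.3 rad.
- clamp_bar (a point): Middle of the clamp's round steel cross bar: 10 mm thick, along the base's y, 66 mm free between the arms, 124 mm from the hinge axis. Pinch it from above across x, or push it; it may turn in the fingers. Closed it lies 53 mm above the table, 30 mm in front of the base. Pads under the arms press the insert's y ends 72 mm from the hinge axis (over 40 N there does damage) and clear the rib.
- clamp_hinge (a point): Middle of the clamp's hinge axis: 52 mm along +x from the base's origin and 53 mm above its underside; the axis runs along the base's y. With joint value q the bar is at (-124 cos q, 0, 124 sin q) mm from here in the base's axes.
- striped_cup: Bystander: striped cup, 65x88x50 mm; origin at the underside's centre.
- salt_shaker: Bystander: glass salt shaker, 44x44x90 mm; origin at the underside's centre.
- tin: Bystander: small food tin, 58x57x72 mm; origin at the underside's centre.
- spice_jar: Bystander: spice jar, 47x47x98 mm; origin at the underside's centre.
Things that resemble listed ones, but are neither listed nor needed, are in the scene too. What is shaped like the dicing_insert but green or yellow is not meant.

How it is judged:
On the way, in this order (a step that is already met when the one before it is completed fails the run):
1. with the clamp still open, the insert is pressed down on the rests with at least 10 N, level in the pocket (at most 10 mm above the pocket floor) (value of joint clamp above 1.2 rad and z of dicing_insert in the frame of seat below 0.01 m and horizontal distance between dicing_insert and seat below 0.004 m and angle between the x axis of dicing_insert and the x axis of cutter_base, either way round below 0.1 rad and contact force between dicing_insert and cutter_base above 10 N and angle between dicing_insert's own z axis and vertical below 0.06 rad), for 0.1 s.
2. the clamp is pressed onto the seated insert (angle under 0.15 rad, at least 3 N) (value of joint clamp below 0.15 rad and z of dicing_insert in the frame of seat below 0.01 m and contact force between dicing_insert and clamp above 3 N), for 0.05 s.
At the end, for the whole second after the job is handed in: The insert lies level in the pocket (within 4 mm of its centre, 0.1 rad in yaw, 0.06 rad tilt, at most 10 mm above the pocket floor), at rest, with the clamp down on it at less than 0.15 rad and let go (value of joint clamp below 0.15 rad and z of dicing_insert in the frame of seat below 0.01 m and horizontal distance between dicing_insert and seat below 0.004 m and angle between the x axis of dicing_insert and the x axis of cutter_base, either way round below 0.1 rad and angle between dicing_insert's own z axis and vertical below 0.06 rad and linear speed of dicing_insert below 0.02 m/s); the robot touches nothing.
It fails at once if the insert is forced down on the base with more than 35 N (value of joint clamp above 1 rad and contact force between dicing_insert and cutter_base above 35 N).
It fails at once if the clamp is forced onto the insert with more than 40 N (contact force between dicing_insert and clamp above 40 N).
It fails at once if the clamp is swung over while the insert does not sit fully down (value of joint clamp below 1 rad and distance between dicing_insert and seat above 0.013 m).
It fails at once if a bystander is knocked over or pushed more than 4 cm (distance of any of striped_cup, salt_shaker, tin, spice_jar from where it was at the start of the episode above 0.04 m or angle between any of striped_cup, salt_shaker, tin, spice_jar's own z axis and vertical above 0.5 rad).
It also fails if it takes over 72 s, if anything falls off the work surface, if the arm or the gripper's body presses on something with over 40 N, if the wrist force passes 120 N, or if a joint passes its speed limit or range.

## Working session

There is one attempt and no reset: what is moved stays moved. The work goes in short steps, each a Python script; the robot and the scene stay as the last script left them, time stands still between calls to the robot, and variables do not carry over. Pictures are saved under pics/ and viewed, and the job is handed in when it is done.

```bash
ls; mkdir -p pics
python3 - <<'E'
from workcell import *
import cv2
s=state(); print(s)
for n in ("side","top","wrist"):
    im=read_camera(n); cv2.imwrite(f"pics/{n}0.png",im); print(n,camera_info(n))
E
```

```text
pics
{'t': 0.0, 'joint_positions': array([-1.32849999e+00,  5.28465778e-01,  1.43388476e+00,  1.59049064e-06,
        1.18140274e+00, -1.78510935e-01]), 'joint_vel': array([-0.00102089, -0.00044188,  0.00022337, -0.00240969,  0.00122929,
       -0.00060336]), 'joint_efforts': array([-1.15659745e-04, -4.40040421e+01, -1.76592994e+01,  6.32997626e-02,
        5.81435440e-02, -1.61704470e-04]), 'ee_pos': array([ 0.25515497, -0.56974908,  0.22157746]), 'tool_rot': array([ 9.77946186e-01,  2.08854234e-01, -3.37131508e-05, -1.07978406e-03]), 'ft_force': array([-0.33604298,  0.04255715,  0.00832116]), 'ft_torque': array([-0.03059944, -0.03047665, -0.03879826]), 'grip_width': 0.08710463688940888}
side {'fx': 610.1064631370132, 'fy': 610.1064631370132, 'cx': 325.6242798925494, 'cy': 243.99870682695396, 'k1': -0.057116671163026135, 'T': array([[-0.99876743, -0.0302898 ,  0.03932109,  0.4603465 ],
       [-0.04924858,  0.50611278, -0.86106006,  1.106906  ],
       [ 0.00618043, -0.86193525, -0.50698069,  0.68647201],
       [ 0.        ,  0.        ,  0.        ,  1.        ]])}
top {'fx': 523.4338413726438, 'fy': 523.4338413726438, 'cx': 316.06424144534844, 'cy': 241.17981707088197, 'k1': -0.15859233663151945, 'T': array([[ 0.02717562, -0.99660652,  0.07769764,  0.41701955],
       [-0.99962874, -0.02694035,  0.00407472,  0.06792248],
       [-0.00196769, -0.07777953, -0.99696864,  1.42575929],
       [ 0.        ,  0.        ,  0.        ,  1.        ]])}
wrist {'fx': 391.51718778056517, 'fy': 391.51718778056517, 'cx': 327.5631078896898, 'cy': 237.40973020077575, 'k1': -0.08747306418058018, 'T': array([[ 0.40944077, -0.87263078, -0.2662213 ,  0.32886546],
       [-0.91233501, -0.39218227, -0.11763459, -0.53711066],
       [-0.00175571,  0.29104741, -0.95670702,  0.38375727],
       [ 0.        ,  0.        ,  0.        ,  1.        ]])}
```

View pics/top0.png

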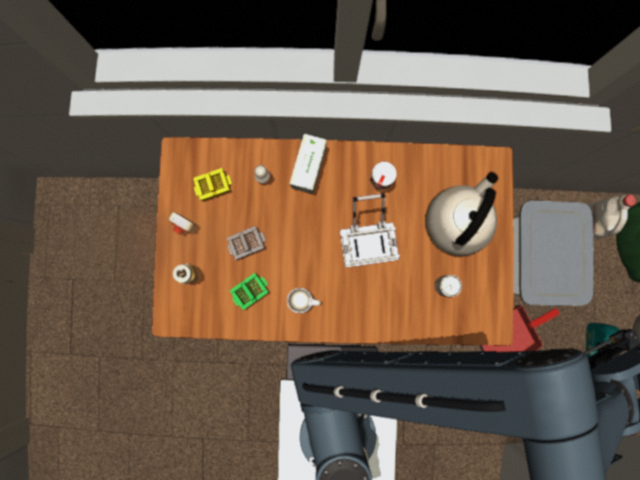

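View pics/side0.png

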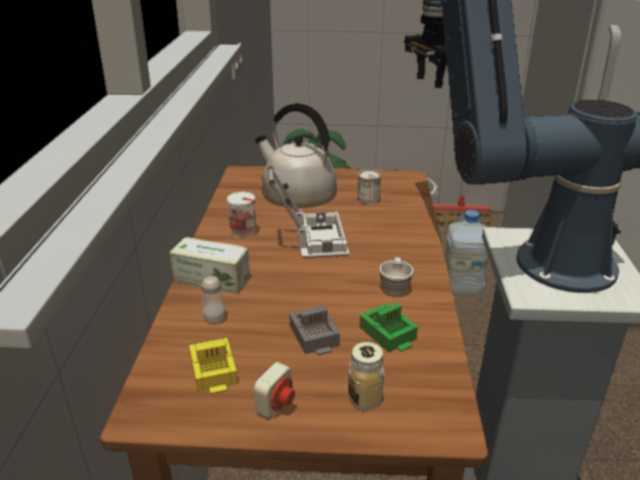

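The top view shows three insert-shaped things: grey at (246,243), green at (249,291) and yellow at (212,185). The grey one fits the description. The base is at (370,245), with its clamp leaning toward (370,200). I'll enlarge the top view and get rough positions.

```bash
cat > h.py <<'E'
from workcell import *
import numpy as np, cv2
from scipy.spatial.transform import Rotation as R
def Kd(i):
    return np.array([[i['fx'],0,i['cx']],[0,i['fy'],i['cy']],[0,0,1]]),np.array([i['k1'],0,0,0,0.])
def ray(i,uv):
    K,d=Kd(i); p=cv2.undistortPoints(np.array(uv,float).reshape(-1,1,2),K,d,None,None).reshape(-1,2)
    v=np.c_[p,np.ones(len(p))]@i['T'][:3,:3].T
    return i['T'][:3,3],v
def onplane(i,uv,z):
    o,v=ray(i,uv); return o+v*((z-o[2])/v[:,2])[:,None]
def proj(i,P):
    K,d=Kd(i); M=np.linalg.inv(i['T']); r,_=cv2.Rodrigues(M[:3,:3])
    return cv2.projectPoints(np.array(P,float).reshape(-1,3),r,M[:3,3],K,d)[0].reshape(-1,2)
def down(yaw): # tool z down, tool y (jaw) axis at world angle yaw
    y=np.array([np.cos(yaw),np.sin(yaw),0]);z=np.array([0,0,-1.]);x=np.cross(y,z)
    return R.from_matrix(np.c_[x,y,z]).as_quat()
def snap(n,name):
    i=camera_info(n); im=read_camera(n); cv2.imwrite(f"pics/{name}.png",im); return i,im
def jawyaw():
    y=R.from_quat(state()['tool_rot']).as_matrix()[:,1]; return np.arctan2(y[1],y[0])
E
python3 - <<'E'
from h import *
i=camera_info("top")
for nm,uv,z in [("insert",(246,243),.03),("base",(370,245),.039),("green",(249,291),.03),("tin",(384,174),.072),("cup",(300,300),.05),("shaker?",(262,175),.09),("spice",(184,274),.098),("tinR",(449,286),.07),("kettle",(461,220),.1),("bar",(370,198),.15)]:
    print(nm,onplane(i,uv,z)[0].round(3))
print(jawyaw())
im=cv2.imread("pics/top0.png"); cv2.imwrite("pics/top0c.png",cv2.resize(im[150:300,200:420],None,fx=3.6,fy=3.6,interpolation=cv2.INTER_CUBIC))
T=camera_info("wrist")['T']; s=state()
M=np.eye(4);M[:3,:3]=R.from_quat(s['tool_rot']).as_matrix();M[:3,3]=s['ee_pos']
print((np.linalg.inv(M)@T).round(4))
E
```

```text
insert [0.516 0.261 0.03 ]
base [ 0.519 -0.07   0.039]
green [0.388 0.249 0.03 ]
tin [ 0.705 -0.101  0.072]
cup [0.369 0.111 0.05 ]
shaker? [0.69  0.218 0.09 ]
spice [0.427 0.409 0.098]
tinR [ 0.415 -0.277  0.07 ]
kettle [ 0.585 -0.299  0.1  ]
bar [ 0.627 -0.057  0.15 ]
-1.1499752007344766
[[ 1.000e-03 -9.566e-01 -2.913e-01  8.070e-02]
 [ 1.000e+00  1.000e-03  2.000e-04 -1.000e-04]
 [ 1.000e-04 -2.913e-01  9.566e-01 -1.620e-01]
 [ 0.000e+00  0.000e+00  0.000e+00  1.000e+00]]
```

View pics/top0c.png

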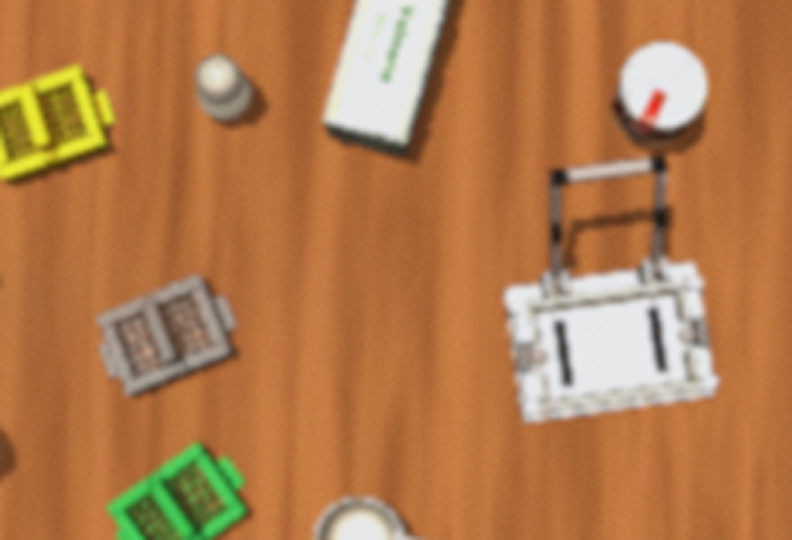

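Confirmed: the grey insert is the one at crop (165,335). The base has the hinge towards +x. Next I'll look at both from the wrist camera.

Run:
```python
from h import *
th=np.radians(6)
print(ik([.46,-.07,.30],down(np.pi/2+th)),ik([.46,-.07,.30],down(-np.pi/2+th)),ik([.6,-.07,.15],down(th)),ik([.6,-.07,.15],down(th+np.pi)))
print(ik([.5,.26,.1],down(np.pi/2+.38)))
move_to([.46,-.07,.30],down(np.pi/2+th))
i,im=snap("wrist","w1"); print(state()['t'],i['T'][:3,3])
np.save("w1.npy",i)
move_to([.46,.26,.27],down(np.pi/2+.38))
i,im=snap("wrist","w2"); print(state()['t']); np.save("w2.npy",i)
snap("top","top2")
```

```text
[-3.91896076e-01  2.13268647e-01  1.71338213e+00 -4.44089210e-16
  1.21494187e+00 -2.06741216e+00] [-3.91896076e-01  2.13268647e-01  1.71338213e+00 -4.44089210e-16
  1.21494187e+00  1.07418050e+00] [-3.00945430e-01  5.88060086e-01  1.55471480e+00 -4.44089210e-16
  9.98817767e-01 -4.05665185e-01] [-3.00945430e-01  5.88060086e-01  1.55471480e+00 -4.44089210e-16
  9.98817767e-01  2.73592747e+00]
[ 2.81260909e-01  6.16898362e-01  1.69379465e+00 -4.44089210e-16
  8.30899643e-01 -1.66953542e+00]
2.1667 [ 0.38063276 -0.07856725  0.46190582]
3.475
```

View pics/w1.png

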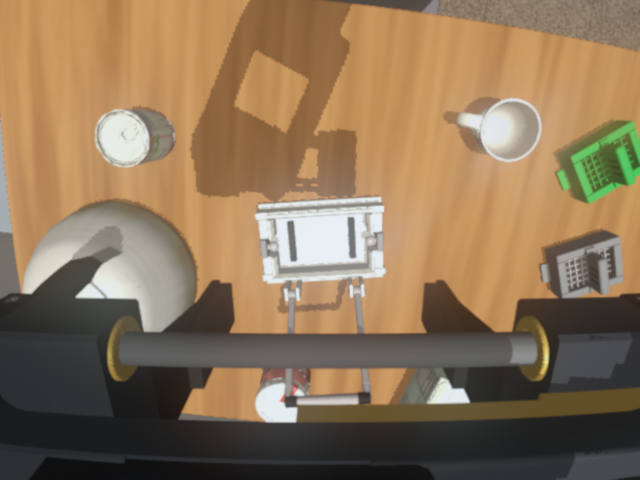

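View pics/w2.png

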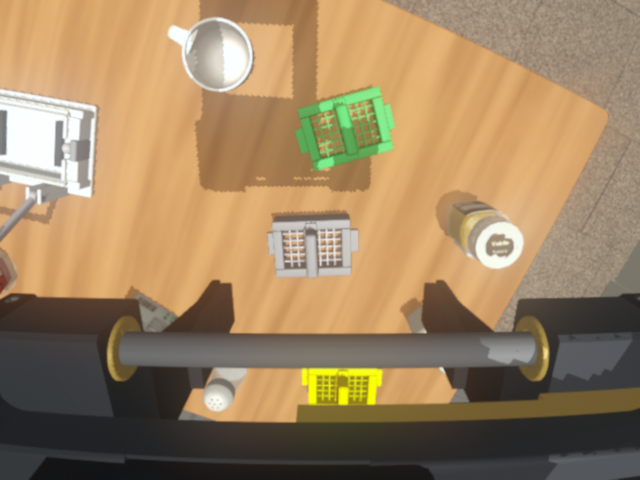

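w2: grey insert at (313,246), with its rib vertical in the image at u≈311. w1: base pocket at about (321,240), clamp bar at about (329,400). I'll enlarge both.

Run:
```python
import cv2,numpy as np
a=cv2.imread("pics/w2.png")[195:295,250:375]
b=cv2.imread("pics/w1.png")[185:290,245:395]
cv2.imwrite("pics/w2c.png",cv2.resize(a,None,fx=6,fy=6,interpolation=cv2.INTER_CUBIC))
cv2.imwrite("pics/w1c.png",cv2.resize(b,None,fx=5,fy=5,interpolation=cv2.INTER_CUBIC))
```

```text
(no output)
```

View pics/w2c.png

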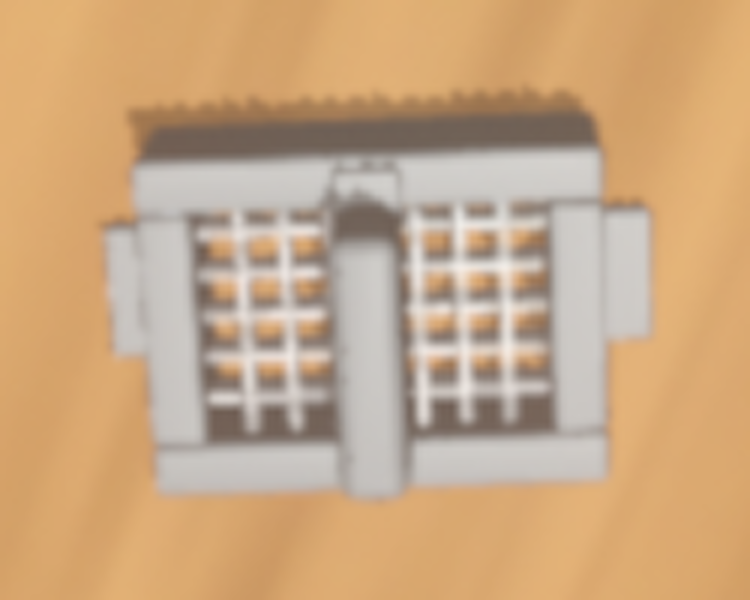

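View pics/w1c.png

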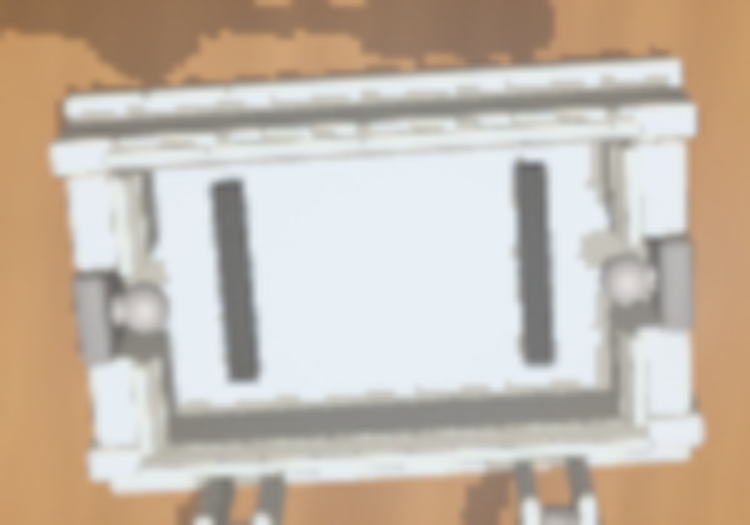

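```bash
cat > m.py <<'E'
from h import *
w1=np.load("w1.npy",allow_pickle=True).item(); w2=np.load("w2.npy",allow_pickle=True).item()
def c2(p): return np.array(p)/6-.42+[250,195]
def c1(p): return np.array(p)/5-.4+[245,185]
P=onplane(w2,c2([(132,160),(600,150),(607,475),(158,493)]),.03)
print(P.round(4).tolist(),"c",P.mean(0)); d=np.linalg.norm(P-np.roll(P,-1,0),axis=1);print("edges",d)
for a,b in((1,0),(2,3)): v=P[b]-P[a]; print("yaw y-axis",np.degrees(np.arctan2(v[1],v[0])))
L=onplane(w2,c2([(105,225),(115,355),(650,207),(652,338)]),.005); print("lug c",L.mean(0),np.linalg.norm(L[:2].mean(0)-L[2:].mean(0)))
v=L[:2].mean(0)-L[2:].mean(0); print(np.degrees(np.arctan2(v[1],v[0])))
Rb=onplane(w2,c2([(335,240),(397,240),(345,495),(405,495)]),.056); print("rib",Rb.round(4).tolist(),Rb.mean(0))
N=onplane(w1,c1([(143,308),(630,278)]),.0285); print("noses",N,np.linalg.norm(N[0]-N[1]),N.mean(0))
v=N[1]-N[0]; ang=np.arctan2(v[1],v[0]); print("th",np.degrees(ang)-90)
F=onplane(w1,c1([(150,175),(178,405),(590,143),(610,385)]),.01)
th=ang-np.pi/2;c=N.mean(0)
Rt=np.array([[np.cos(th),np.sin(th)],[-np.sin(th),np.cos(th)]])
print("floor in base",((F-c)[:,:2]@Rt.T).round(4).tolist())
O=onplane(w1,c1([(52,145),(695,105),(703,440),(92,478)]),.039); print("outer",((O-c)[:,:2]@Rt.T).round(4).tolist(), O.mean(0))
E
python3 m.py
```

```text
[[0.5056, 0.2132, 0.03], [0.4732, 0.2894, 0.03], [0.5297, 0.3144, 0.03], [0.5639, 0.2387, 0.03]] c [0.51807218 0.26391297 0.03      ]
edges [0.08280831 0.06180296 0.0830658  0.06364816]
yaw y-axis -66.98141986687789
yaw y-axis -65.70621818168092
lug c [0.51809538 0.26410171 0.005     ] 0.10340738350886071
-66.27725264698898
rib [[0.4983, 0.2504, 0.056], [0.4944, 0.26, 0.056], [0.5406, 0.2683, 0.056], [0.5368, 0.278, 0.056]] [0.51753734 0.26417156 0.056     ]
noses [[ 0.52943449 -0.12680736  0.0285    ]
 [ 0.51027403 -0.01476278  0.0285    ]] 0.11367106575283141 [ 0.51985426 -0.07078507  0.0285    ]
th 9.704140205289548
floor in base [[-0.0272, -0.0548], [0.0316, -0.054], [-0.0282, 0.0502], [0.0332, 0.0528]]
outer [[-0.0427, -0.0714], [-0.0425, 0.0715], [0.0373, 0.0716], [0.0377, -0.0715]] [ 0.51733389 -0.07115742  0.039     ]
```

Run:
```python
from h import *
from scipy.optimize import brentq
th=np.radians(9.7)
move_to([.488,-.073,.19],down(np.pi/2+th))
i,im=snap("wrist","w3"); np.save("w3.npy",i)
cv2.imwrite("pics/w3c.png",cv2.resize(im[150:300,220:430],None,fx=3.8,fy=3.8,interpolation=cv2.INTER_CUBIC))
print(state()['t'])
w1=np.load("w1.npy",allow_pickle=True).item()
b=np.array([.519,-.071,0]); ex=np.array([np.cos(th),np.sin(th),0]); ey=np.array([-np.sin(th),np.cos(th),0])
for nm,inf,uvs in (("w1",w1,[(287,400),(369,398)]),("top",camera_info("top"),[(356,198.5),(382,195.5)])):
    qs=np.linspace(1.8,2.3,251); 
    mid=np.mean(uvs,0)
    e=[np.abs(proj(inf,b+ex*(.052-.124*np.cos(q))+[0,0,.053+.124*np.sin(q)])[0]-mid)[1] for q in qs]
    k=np.argmin(e); print(nm,qs[k],e[k])
```

```text
4.8667
w1 2.064 0.012796589483173193
top 2.054 0.029263538864540806
```

View pics/w3c.png

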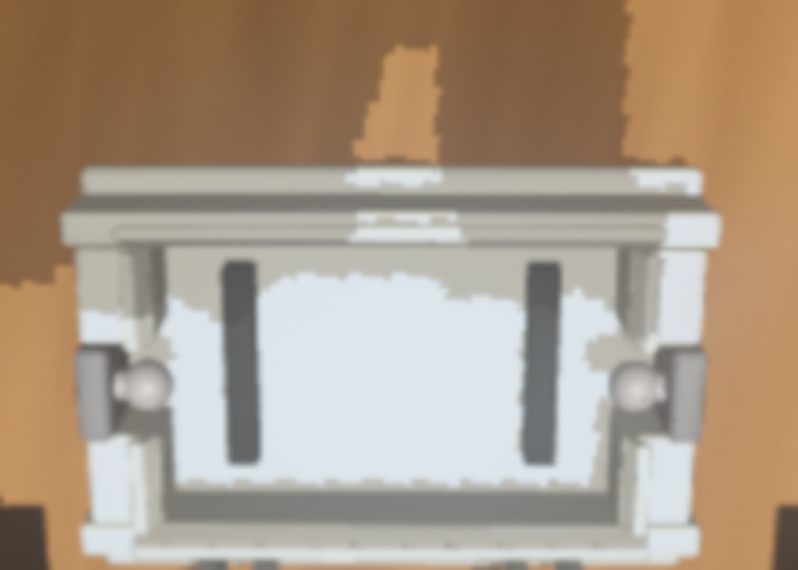

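Run:
```python
from h import *
w=np.load("w3.npy",allow_pickle=True).item()
c=lambda p: np.array(p)/3.8-.37+[220,150]
N=onplane(w,c([(147,385),(637,385)]),.0285); v=N[1]-N[0]; th=np.arctan2(v[1],v[0])-np.pi/2
print(N.mean(0),np.linalg.norm(v),np.degrees(th))
Rt=np.array([[np.cos(th),np.sin(th)],[-np.sin(th),np.cos(th)]]); b=lambda uv,z:((onplane(w,c(uv),z)-N.mean(0))[:,:2]@Rt.T).round(4).tolist()
print("floor",b([(175,492),(608,492),(168,300),(614,300)],.01))
print("outer",b([(62,213),(720,213),(83,545),(700,545)],.039))
print("wall outer ends",b([(75,255),(707,255),(90,500),(693,500)],.039))
```

```text
[ 0.51970006 -0.07091016  0.0285    ] 0.11294859926381091 9.786761784313251
floor [[0.0346, -0.0544], [0.0346, 0.0535], [-0.0151, -0.0538], [-0.0151, 0.053]]
outer [[-0.0428, -0.071], [-0.0428, 0.071], [0.0356, -0.0716], [0.0355, 0.0713]]
wall outer ends [[-0.0335, -0.0687], [-0.0335, 0.0687], [0.0243, -0.0692], [0.0242, 0.069]]
```

Run:
```python
from h import *
y=np.radians(113.8); q=down(y)
move_to([.518,.264,.12],q)
print(servo_line([.518,.264,.033],until_force=6,max_speed=.1), state()['ee_pos'],state()['ft_force'])
close(60); s=state(); print(s['grip_width'],s['ft_force'])
servo_line([.518,.264,.14],max_speed=.15); dwell(.1); s=state()
print(s['grip_width'],s['ft_force'],s['ft_torque'],s['ee_pos'],s['t'],np.degrees(jawyaw()))
snap("side","s3")
```

```text
False [0.5185228  0.26410911 0.0335054 ] [-0.13328726  0.39239823 -0.05789933]
0.011525688296162873 [ 0.42043103 -0.37677035 -0.103749  ]
0.011490502297191433 [-0.78838567  0.80517284 -2.33287697] [ 0.12632632 -0.14070308  0.00635318] [0.51695331 0.26367032 0.13864893] 9.35 113.79838786773018
```

View pics/s3.png

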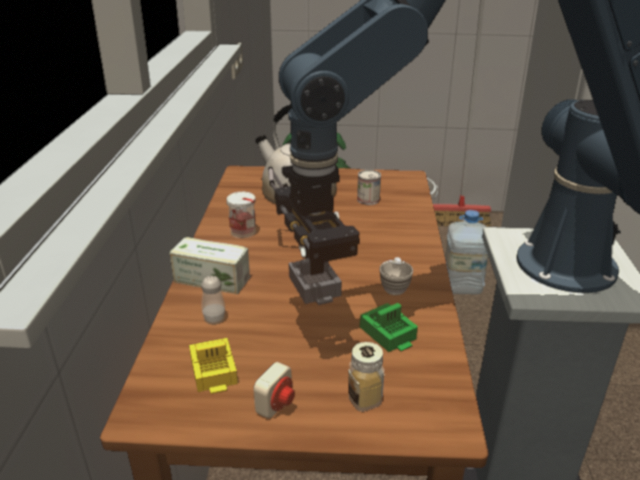

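Run:
```python
from h import *
th=np.radians(9.78); q=down(np.pi/2+th); t=np.array([.5201,-.0709])
move_to([*t,.14],q); dwell(.1); s=state(); e=s['ee_pos'][:2]-t; print(e,np.degrees(jawyaw()))
c=t-e
servo_line([*c,.082],max_speed=.12); dwell(.15); s=state(); e=s['ee_pos'][:2]-t; print(e,s['ee_pos'],s['ft_force'],s['t'])
snap("side","s4");
im=cv2.imread("pics/s4.png"); cv2.imwrite("pics/s4c.png",cv2.resize(im[170:290,240:400],None,fx=4.5,fy=4.5,interpolation=cv2.INTER_CUBIC))
np.save("c.npy",c-e)
i,im=snap("wrist","w4"); np.save("w4.npy",i)
```

```text
[0.00021968 0.00129307] 99.8931885132702
[ 0.00055586 -0.00142624] [ 0.52065586 -0.07232624  0.08288509] [ 0.44501499 -0.41363845 -2.83679756] 11.55
```

View pics/s4c.png

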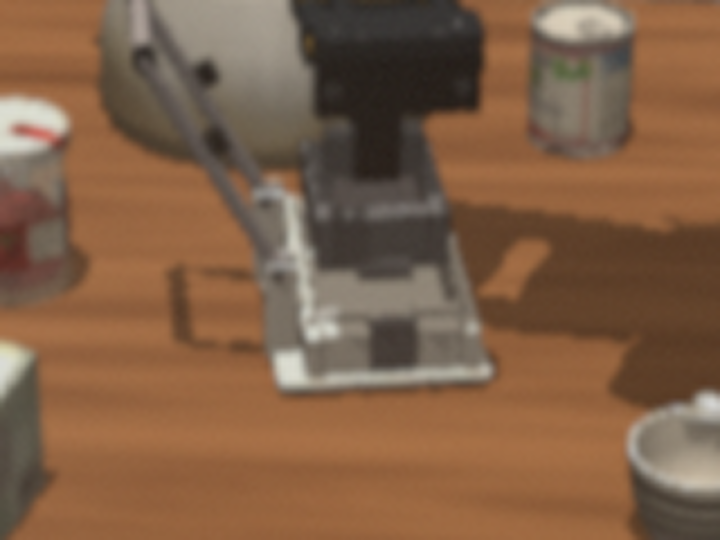

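View pics/w4.png

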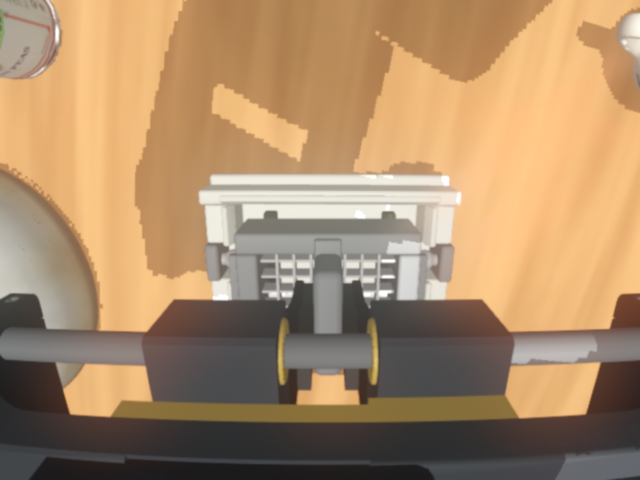

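The insert hangs about 5 mm above the walls. In w4 its body is at u 237–421, centred between the base walls. I'll check how settled and noisy the pose reading is.

Run:
```python
from h import *
for k in range(6):
    s=state(); print(s['t'],s['ee_pos'].round(5),s['ft_force'].round(2)); dwell(.05)
print(np.load("c.npy"))
```

```text
11.65 [ 0.52044 -0.07234  0.08278] [ 0.42 -0.6  -2.38]
11.7 [ 0.52033 -0.07232  0.08269] [ 0.31 -0.98 -2.51]
11.75 [ 0.52018 -0.07231  0.08257] [ 0.54 -0.83 -2.28]
11.8 [ 0.52009 -0.07229  0.08244] [ 0.3  -0.18 -3.76]
11.85 [ 0.52002 -0.07226  0.08234] [-0.7  -0.07 -2.88]
11.9 [ 0.52    -0.07225  0.08224] [-0.59 -0.04 -2.46]
[ 0.51932446 -0.07076683]
```

The pose lags and then settles onto the command, so I'll command the true target directly and descend slowly.

Run:
```python
from h import *
t=[.5201,-.0709]
servo_line([*t,.082],max_speed=.05); dwell(.6); s=state(); print(s['ee_pos'],s['ft_force'])
r=servo_line([*t,.060],max_speed=.015,until_force=5); s=state(); print(r,s['t'],s['ee_pos'],s['ft_force'],s['ft_torque'],s['grip_width'],np.degrees(jawyaw()))
i,im=snap("wrist","w5"); np.save("w5.npy",i)
dwell(.3); s=state(); print(s['ee_pos'],s['ft_force'],s['ft_torque'])
```

```text
[ 0.5200935  -0.07091533  0.08199326] [ 0.14902575  0.29470035 -1.82877028]
True 13.8833 [ 0.52042358 -0.07132598  0.06418647] [ 1.73222488 -0.63510527  1.47065978] [-0.03495398 -0.30201302  0.00297186] 0.011305965426785847 99.79696845840091
[ 0.52028064 -0.07124624  0.06396785] [ 1.24731803 -0.86812998  3.23370095] [-0.07456269 -0.42760259  0.03082843]
```

View pics/w5.png

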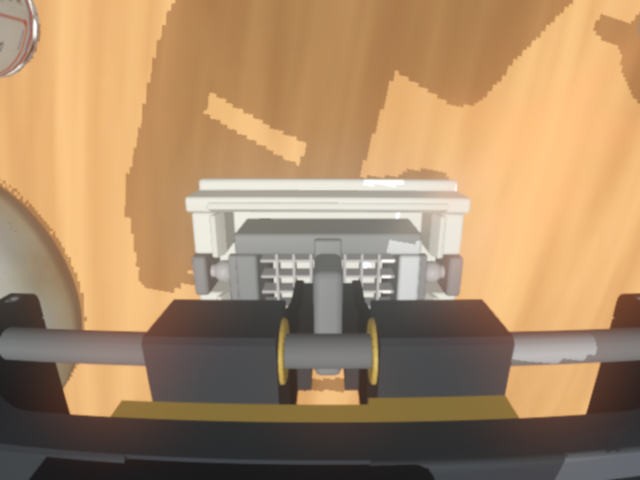

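It stopped with the underside about 21 mm above the floor, inside the walls and level: that's the false stop at the catches. Now I'll press through them, ending well above any possible rest height.

Run:
```python
from h import *
t=[.5201,-.0709]
f0=state()['ft_force'][2]; print(f0)
for z in (.0625,.061,.0595,.058,.0565,.0555):
    s=state(); lim=26.5-s['ft_force'][2]
    r=servo_line([*t,z],max_speed=.012,until_force=lim); s=state(); print(z,r,round(s['t'],2),s['ee_pos'].round(4),s['ft_force'].round(1),s['ft_torque'].round(2),np.degrees(jawyaw()).round(1))
    if r: break
```

```text
3.233700946956672
0.0625 False 14.49 [ 0.52   -0.0708  0.062 ] [ 2.  -0.5 -1.9] [ 0.03 -0.48  0.04] 99.8
0.061 False 14.77 [ 0.5196 -0.0707  0.0603] [ 0.9 -1.2 -3. ] [-0.03 -0.39 -0.03] 99.8
0.0595 False 15.04 [ 0.5194 -0.0707  0.0591] [-0.2 -0.6 -5.1] [-0.06 -0.24 -0.02] 99.8
0.058 False 15.32 [ 0.5197 -0.0708  0.0577] [ 0.6 -0.5 -4.5] [-0.05 -0.21 -0.03] 99.8
0.0565 False 15.59 [ 0.5199 -0.0708  0.0562] [-0.4 -0.5 -6.5] [-0.05 -0.26 -0.01] 99.8
0.0555 False 15.84 [ 0.52   -0.0708  0.0552] [ 1.1  0.2 -7.5] [-0.02 -0.31  0.03] 99.8
```

Run:
```python
from h import *
s=state();print(s['ee_pos'],s['ft_force'],s['grip_width'])
i,im=snap("wrist","w6"); np.save("w6.npy",i)
cv2.imwrite("pics/w6c.png",cv2.resize(im[160:380,170:480],None,fx=2.5,fy=2.5,interpolation=cv2.INTER_CUBIC))
i,im=snap("side","s6"); cv2.imwrite("pics/s6c.png",cv2.resize(im[180:280,270:370],None,fx=6,fy=6,interpolation=cv2.INTER_CUBIC))
```

```text
[ 0.51999954 -0.07081562  0.05515911] [ 1.06818768  0.17057711 -7.51708072] 0.011559421035601989
```

View pics/w6c.png

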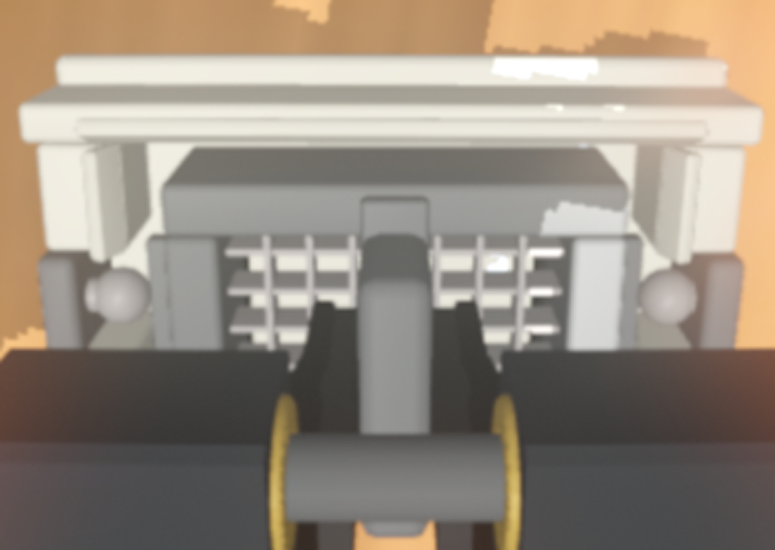

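View pics/s6c.png

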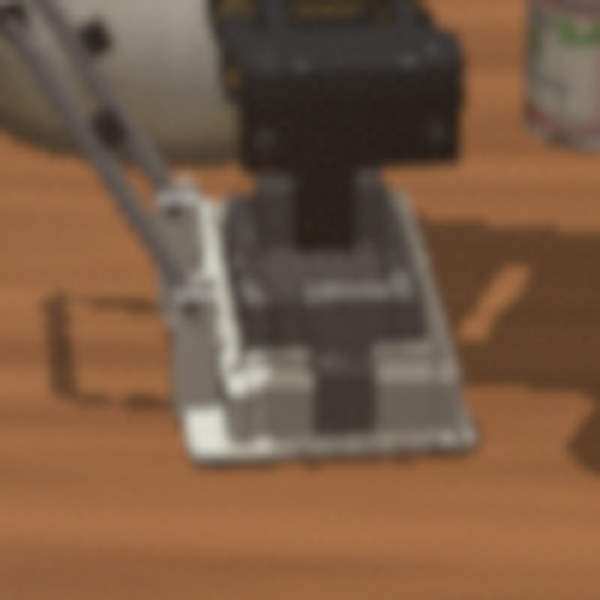

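The insert is level between the walls and past both noses, and the noses now pull it down. Next I'll descend to feel for the true bottom.

Run:
```python
from h import *
t=[.5201,-.0709]; hist=[]
z=.0555
while z>.038:
    z-=.0008
    s=state(); lim=16-s['ft_force'][2]
    r=servo_line([*t,z],max_speed=.012,until_force=lim); s=state(); print(round(z,4),r,round(s['t'],2),s['ee_pos'].round(4),s['ft_force'].round(1),s['ft_torque'].round(2))
    if r or s['ft_force'][2]>14: break
```

```text
0.0547 False 16.19 [ 0.52   -0.0709  0.0545] [ 1.5 -0.7 -8.6] [-0.03 -0.3  -0.02]
0.0539 False 16.44 [ 0.5201 -0.071   0.0537] [ 1.1 -0.9 -9.5] [-0.26 -0.34 -0.  ]
0.0531 False 16.69 [ 0.5202 -0.071   0.0532] [ 1.3 -0.9 -6.6] [-0.28 -0.27 -0.  ]
0.0523 False 16.94 [ 0.5202 -0.0708  0.0525] [-0.3 -0.3 -3.8] [-0.1  -0.23 -0.  ]
0.0515 False 17.19 [ 0.52   -0.0707  0.0516] [ 0.   0.2 -2.8] [ 0.14 -0.15 -0.01]
0.0507 False 17.44 [ 0.52   -0.0708  0.0507] [ 1.  -0.1 -3.4] [ 0.11 -0.14 -0.02]
0.0499 False 17.69 [ 0.5201 -0.0708  0.0503] [-1.   0.3  2.9] [ 0.16  0.06 -0.  ]
0.0491 False 17.94 [ 0.5201 -0.0709  0.0503] [-2.6  1.6 10.3] [ 0.29  0.25 -0.  ]
0.0483 False 18.19 [ 0.5201 -0.0709  0.0503] [-3.3  2.  16.2] [ 0.32  0.46 -0.02]
```

Run:
```python
from h import *
t=[.5201,-.0709]
s=state();print(s['ft_force'],s['ee_pos'])
servo_line([*t,.0480],max_speed=.012,until_force=6)
for k in range(4): dwell(.15); s=state();print(round(s['t'],2),s['ft_force'].round(1),s['ee_pos'].round(4))
i,im=snap("wrist","w7")
cv2.imwrite("pics/w7c.png",cv2.resize(im[160:380,170:480],None,fx=2.5,fy=2.5,interpolation=cv2.INTER_CUBIC))
```

```text
[-3.33895666  2.0098102  16.16010502] [ 0.52012583 -0.07086509  0.05025464]
18.59 [-4.1  1.2 16.9] [ 0.5201 -0.0709  0.0503]
18.74 [-4.5  1.2 18.5] [ 0.5202 -0.0709  0.0503]
18.89 [-3.9  1.2 17.4] [ 0.5202 -0.0709  0.0503]
19.04 [-3.8  1.7 18.1] [ 0.5201 -0.0709  0.0502]
```

View pics/w7c.png

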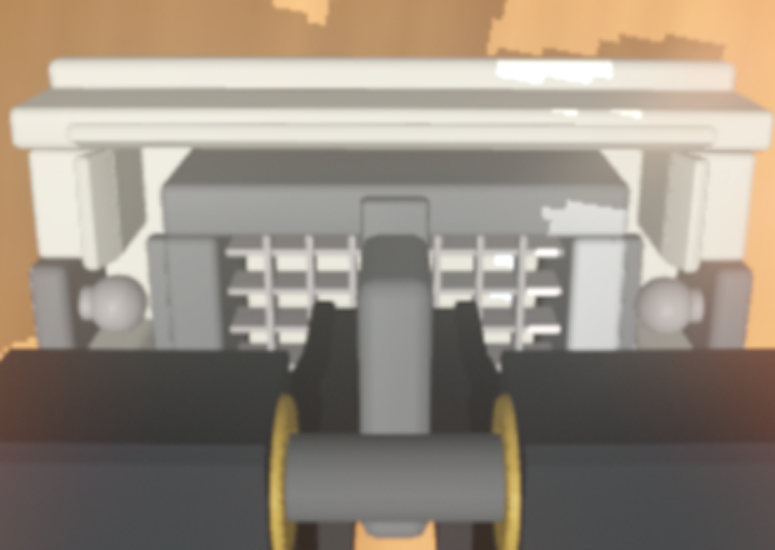

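Bottom felt solid at TCP z = 0.0503, which puts the underside about 7 mm above the floor. I held it there at about 20 N. Now I'll release and check the seat and the clamp bar.

Run:
```python
from h import *
t=[.5201,-.0709]; th=np.radians(9.78)
servo_line([*t,.0502],max_speed=.012); dwell(.2); print(state()['ft_force'],state()['ee_pos'])
ungrasp(); print(state()['ft_force'])
servo_line([*t,.13],max_speed=.15)
servo_line([.455,-.081,.26],max_speed=.3); dwell(.2)
i,im=snap("wrist","w8"); np.save("w8.npy",i); print(state()['t'])
cv2.imwrite("pics/w8c.png",cv2.resize(im[170:300,220:430],None,fx=3.8,fy=3.8,interpolation=cv2.INTER_CUBIC))
b=np.array([.5197,-.071,0]); ex=np.array([np.cos(th),np.sin(th),0])
for q in(1.95,2.0,2.06,2.1,2.2): print(q,proj(i,b+ex*(.052-.124*np.cos(q))+[0,0,.053+.124*np.sin(q)])[0])
```

```text
[-0.62617497 -0.09222673  4.33243705] [ 0.52029529 -0.07100444  0.05028148]
[-0.21380656  0.28150795  0.03174671]
22.575
1.95 [324.51208269 434.39583587]
2.0 [324.53249485 437.53143655]
2.06 [324.5578316  440.68969546]
2.1 [324.57512825 442.43553715]
2.2 [324.61933843 445.58276232]
```

View pics/w8c.png

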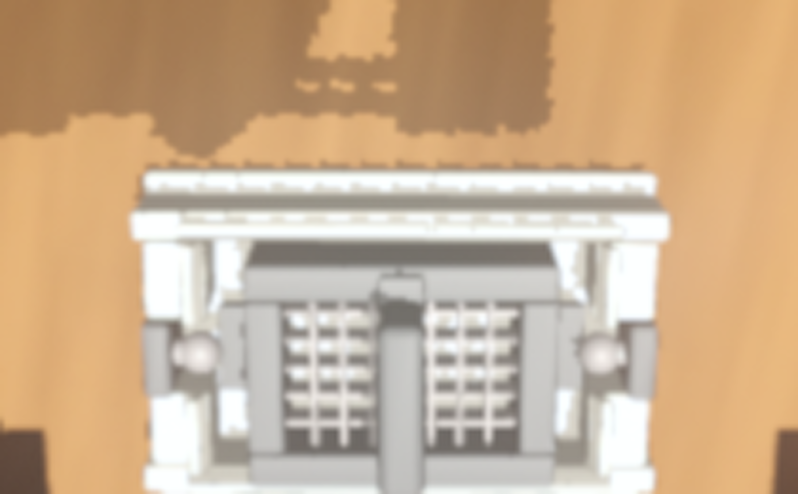

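View pics/w8.png

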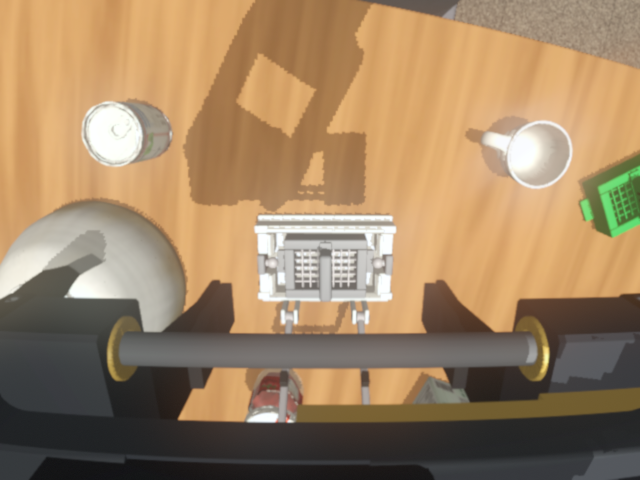

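w8 shows the insert seated and level at about (325,265), with the lugs under both noses and the clamp still open. Now I'll pinch the bar and swing the clamp over.

```bash
cat > cl.py <<'E'
from h import *
th=np.radians(9.78); b=np.array([.5197,-.071,0]); ex=np.array([np.cos(th),np.sin(th),0])
def bar(q): return b+ex*(.052-.124*np.cos(q))+[0,0,.053+.124*np.sin(q)]
E
python3 - <<'E'
from cl import *
Q=down(th); p=bar(2.06); print(p)
move_to(p+[0,0,.07],Q)
r=servo_line(p-[0,0,.017],max_speed=.1,until_force=5); print(r,state()['ee_pos'],state()['ft_force'])
close(10); s=state(); print(s['grip_width'],s['ft_force'],s['t'])
dwell(.2); s=state(); print(s['ee_pos'],s['ft_force'])
snap("side","s9")
E
```

```text
[ 0.62836793 -0.05226885  0.16245571]
False [ 0.62897857 -0.05244826  0.14614849] [-0.27990697  0.74085866 -0.07364878]
0.009396083815926904 [ 0.21508464  0.02314528 -0.48309575] 26.3417
[ 0.62827472 -0.05228118  0.14539392] [-0.83532801  0.86425243 -0.24832149]
```

View pics/s9.png

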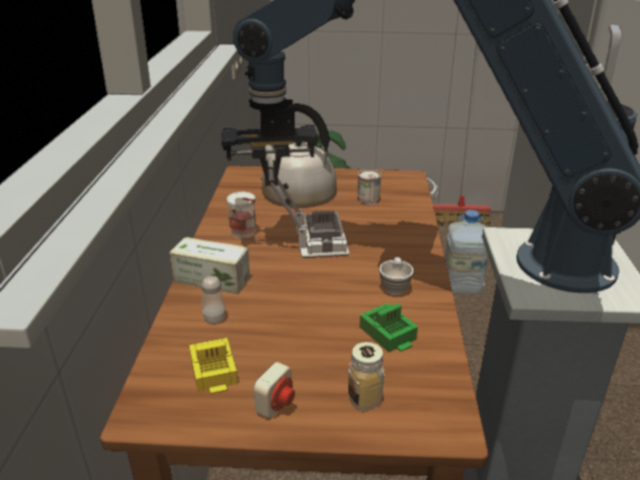

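The bar is gripped (width 9.4 mm, no load) at about (270,175) in the side view. Next I'll follow the arc down to about 0.6 rad.

Run:
```python
from cl import *
for q in np.arange(1.92,.59,-.12):
    r=servo_line(bar(q)-[0,0,.017],max_speed=.1,until_force=15); s=state()
    print(round(q,2),r,s['ft_force'].round(1),round(s['grip_width'],4),round(s['t'],2))
    if r: break
dwell(.3); print(s['ee_pos'],bar(q))
snap("side","s10"); im=cv2.imread("pics/s10.png"); cv2.imwrite("pics/s10c.png",cv2.resize(im[150:280,240:400],None,fx=4.5,fy=4.5))
```

```text
1.92 False [-1.   0.8  3. ] 0.009 26.92
1.8 False [-1.4  1.5  6.9] 0.0093 27.22
1.68 False [-1.5  0.9  7.6] 0.0092 27.52
1.56 False [-2.2  1.   6.7] 0.0098 27.82
1.44 False [-1.4 -0.1  6.1] 0.0093 28.12
1.32 False [-2.3 -1.5  2.1] 0.0094 28.42
1.2 False [-1.9 -0.9 -0.1] 0.0094 28.72
1.08 False [-0.9 -1.5 -1.2] 0.0097 29.02
0.96 False [ 0.2 -0.4 -2.4] 0.0097 29.32
0.84 False [-1.  -0.3 -3.4] 0.0097 29.62
0.72 False [-0.5  1.1 -4. ] 0.0095 29.92
0.6 False [-0.3  1.2 -2.6] 0.0094 30.22
[ 0.47010201 -0.07946486  0.10594263] [ 0.47008999 -0.0795513   0.12301567]
```

View pics/s10c.png

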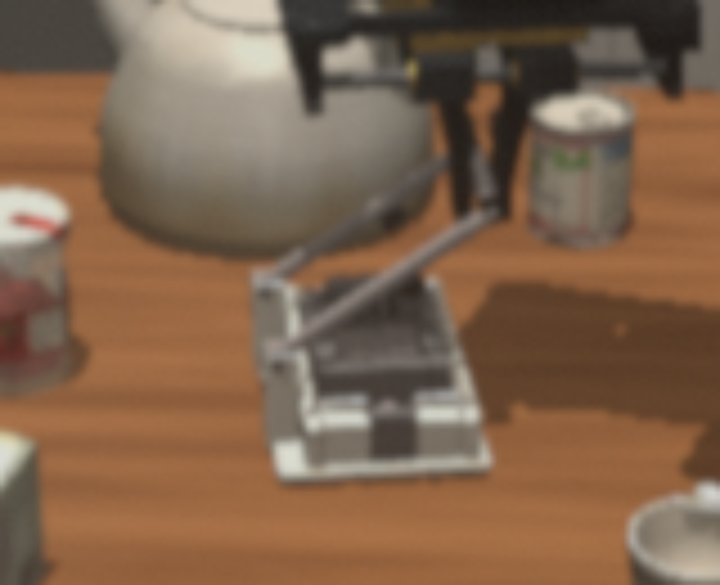

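Run:
```python
from cl import *
ungrasp(); p=bar(.6)
servo_line(p+[0,0,.03],max_speed=.15); close(20); dwell(.2)
print(state()['ft_force'],state()['t'])
f0=state()['ft_force'][2]
for q in list(np.arange(.6,.25,-.08))+list(np.arange(.24,-.05,-.02)):
    s=state(); lim=max(8-(s['ft_force'][2]-f0),.5)
    r=servo_line(bar(q)+[0,0,.005],max_speed=.06 if q>.25 else .012,until_force=lim); s=state()
    print(round(q,2),r,s['ft_force'].round(1),s['ee_pos'].round(4),round(s['t'],2))
    if s['ft_force'][2]-f0>7: break
dwell(.15);s=state();print(s['ft_force'],s['ee_pos'])
snap("side","s11"); im=cv2.imread("pics/s11.png"); cv2.imwrite("pics/s11c.png",cv2.resize(im[150:280,240:400],None,fx=4.5,fy=4.5))
```

```text
[-0.23732544 -0.83339194 -0.83652649] 34.1667
0.6 False [-0.4  0.3 -0.1] [ 0.47   -0.0795  0.1276] 34.73
0.52 False [-0.1 -0.4 -0.5] [ 0.4646 -0.0803  0.1195] 35.05
0.44 False [ 0.4 -0.1  1.7] [ 0.4602 -0.0812  0.1106] 35.37
0.36 False [ 0.1 -0.3 -0.2] [ 0.4564 -0.0818  0.1014] 35.68
0.28 False [-0.1  0.3 -0.6] [ 0.4533 -0.0823  0.092 ] 36.0
0.24 False [-0.2  0.2  0.1] [ 0.4522 -0.0826  0.0874] 36.57
0.22 False [-0.  -1.3  0.1] [ 0.4516 -0.0827  0.0849] 36.92
0.2 False [0.7 0.3 0.6] [ 0.4512 -0.0828  0.0825] 37.28
0.18 False [ 0.4 -0.1  0.1] [ 0.4507 -0.0829  0.0801] 37.64
0.16 False [0.7 0.3 0.8] [ 0.4503 -0.083   0.0776] 38.0
0.14 False [-1.3 -0.2  0.5] [ 0.4499 -0.083   0.0752] 38.36
0.12 False [-0.4  1.2  0.5] [ 0.4496 -0.0831  0.0727] 38.72
0.1 True [0.1 0.3 5.2] [ 0.4494 -0.0831  0.0711] 38.97
0.08 True [0.4 1.1 9.9] [ 0.4494 -0.0832  0.0709] 39.17
[-1.51614036 -0.49143307  9.52090309] [ 0.44942984 -0.08315531  0.07093193]
```

View pics/s11c.png

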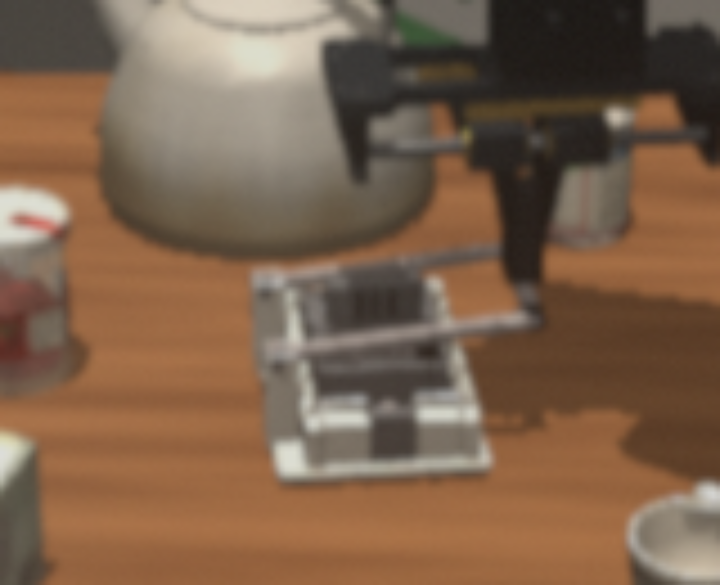

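The clamp stopped hard at about 0.10 rad with about 10 N on the bar, matching the insert height I felt. I'll lift away and check.

Run:
```python
from cl import *
p=state()['ee_pos']
servo_line(p+[0,0,.12],max_speed=.15)
move_to(np.array([.385,-.10,.26]),down(np.pi/2+th)); dwell(.3)
i,im=snap("wrist","w12"); print(state()['ft_force'],state()['t'],proj(i,[bar(.104),bar(.3)]),proj(i,bar(.104)+ex*0))
snap("side","s12"); a=cv2.imread("pics/s12.png"); cv2.imwrite("pics/s12c.png",cv2.resize(a[180:280,260:380],None,fx=6,fy=6))
```

```text
[-0.28395415  0.06467567  0.27772489] 42.1667 [[332.88509056 274.26621036]
 [333.19736037 288.9270283 ]] [[332.88509056 274.26621036]]
```

View pics/w12.png

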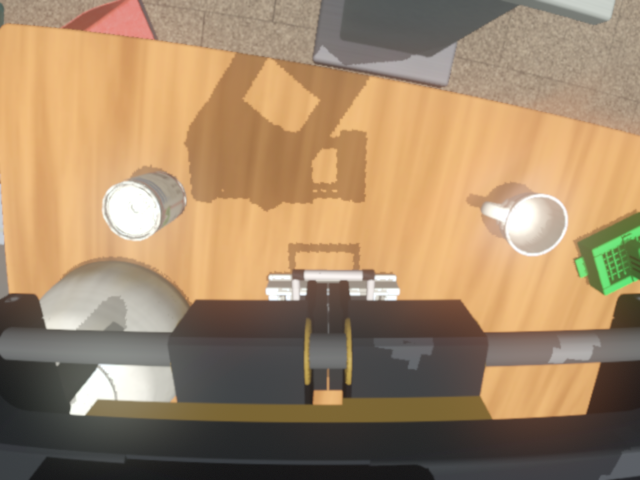

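View pics/s12c.png

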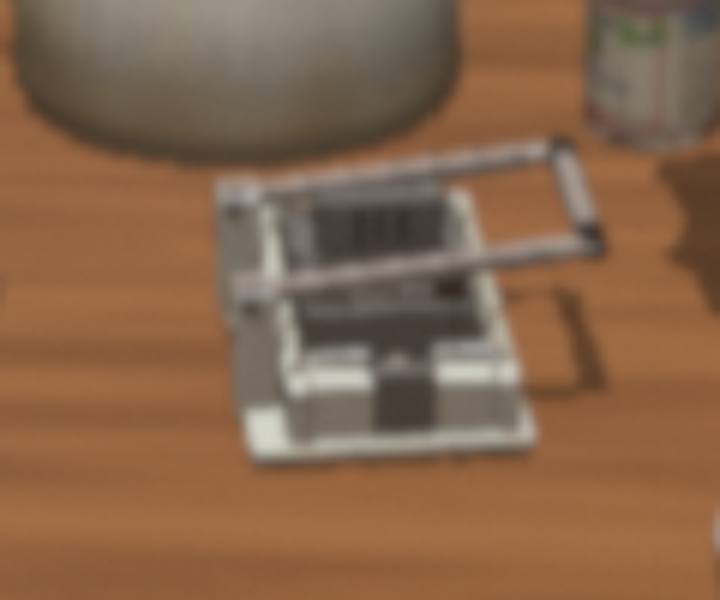

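The bar sits at row 274 in w12, where a 0.104 rad clamp angle predicts it, so the clamp stayed down. The insert is seated, the robot is clear and the bystanders in view haven't moved. Handing in.

```bash
python3 -c "
from workcell import *
finish_job()"
```

```text
the job is handed in; nothing more can be done
```

I put the grey dicing insert in the pocket, pressed it past both catches to a solid bottom and closed the clamp on it. The job is handed in; the clock stood at about 42 s after my last check, and `finish_job` gives no verdict.

- **Insert:** It bottomed with its underside about 7 mm above the pocket floor. The arm stopped moving there while the force kept rising. I held it at about 20 N for roughly half a second. Afterwards the wrist picture showed it level and centred, with the lugs under both catch noses.
- **Clamp:** I swung it over by the bar, let go at 0.6 rad, then pushed it down with closed fingertips. It stopped hard at about 0.10 rad with about 10 N on the bar. After I lifted away, the bar was still where that angle predicts it.
- **Bystanders:** The robot was clear of everything at the end, and the bystanders in view stood where they were.

**Not as expected:** The false stop came about 2 mm lower than the stated 23 mm. I also never saw the 10 to 25 N peak at the catches, because I only read the force at the end of each step. I take them as passed because the insert went on down, the noses briefly pulled it down, and the lugs show below both noses.

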